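# Hang the wiped ear defenders on the swing-out drying bar

## Task

The orange ear defenders have just been wiped down and should hang up to dry. Swing the bar of the drying stand out to its stop, so that it points out over its white drip tray, and then drape the ear defenders over the bar by their headband, one cup hanging on each side, about over the middle of the tray and well clear of the post and of the black ball at the end. Let go of them hanging at rest, with the bar still fully out, and do not shift the other things on the bench.

Things in the scene. Friction and masses are not known exactly. Their poses are not given: they have to be found in the camera images.
- swing_bar (a joint): Angle of the steel bar about its upright post, rad: 0 = folded, pointing along the stand's +y; it grows counter-clockwise seen from above up to the stop at 1.571 = fully out, pointing along the stand's -x over the middle of the drip tray. It starts between 0 and 0.45. A stiff hinge: about 0.25 N m turns it and it stays where it is left.
- drying_stand: Drying stand, fixed to the worktop. Origin: centre of the drip tray's underside. The white drip tray is 180 mm along the stand's x and 160 mm along its y, with a 14 mm rim. The aluminium post (18 mm thick, under a black collar 28 mm across whose top is 194 mm up) stands at x = +105 mm, y = 0. The bar's axis is 180 mm above the worktop.
- bar_hinge (a point): Where the bar's axis meets the upright hinge axis, in the black collar on top of the post, 180 mm above the worktop. Its axes turn with the bar: +y points along the bar to its free end, z is up.
- bar_mid (a point): Point on the bar's axis 105 mm from the hinge axis, where the ear defenders are to hang. The bar is a round steel rod 12 mm in diameter. Axes turn with the bar: +y along it to the free end, z up.
- bar_tip (a point): Centre of the black ball (22 mm in diameter) on the bar's free end, 185 mm from the hinge axis. Axes as for bar_mid.
- ear_crown (a point): Middle of the top of the headband, half-way through its height: the black band with its rubber pad is here 32 mm wide (along x) and about 19 mm high, its top 10.5 mm above this point and the pad's underside 8.5 mm below it. Axes are the ear defenders' own: x across the band's width (grip it from above across x), y from cup to cup, z up when they stand on their cups. They start standing upright on the worktop with this point 145 mm up.
- ear_defenders: Ear defenders: two orange cups (62 x 40 x 78 mm) with black cushions, joined by a rigid black arched headband; 62 x 170 x 156 mm, about 0.2 kg. Origin: on the middle of the underside, between the feet of the cups; cups at y = +-66 mm, 70 mm free between the cushions (which reach 75 mm up). x is the direction across the band, z up.
- tape_roll: roll of yellow-green label tape lying flat, 83 mm across, 18 mm high. Bystander, loose: leave it where it is. Origin at the centre of its underside.
- timer: small white bench timer lying flat, 66 x 66 x 20 mm. Bystander, loose: leave it where it is. Origin at the centre of its underside.
- marker_red: white marker pen with a red cap lying on the worktop, 133 mm long, 14 mm thick. Bystander, loose: leave it where it is. Origin at the centre of its underside.

How it is judged:
By the outcome, as a careful person would: the job done as asked, in the order asked, and still so for the second after the job is handed in, with the robot touching nothing.
It also fails if it takes over 61 s, if anything falls off the work surface, if the arm or the gripper's body presses on something with over 40 N, if the wrist force passes 120 N, or if a joint passes its speed limit or range.

## Robot

A 6-joint arm with a two-finger parallel gripper is mounted at the origin on a cart in front of the work surface, level with it; the furniture and walls round the work are solid. World frame = base frame: x ahead of the robot, y to its left, z up, the work surface at z = 0. Lengths are in mm, angles in rad, forces in N, time in s.
With the tool pointing down it reaches from about 350 to 775 mm from the base axis. Payload 7.3 kg.
Tool frame: the origin (TCP) lies on the centre line of the jaws, within the pads' length; the fingertips stand finger_overhang ahead of it and the grasp point (between the pads) lies 8 mm behind it (finger_overhang is the distance from the TCP to the fingertips, in mm); z points along the fingers, y is the line along which they close (so a half turn about z gives the same grasp; the last joint's range is limited). The gripper opens to 92 mm and grips with 3 to 60 N. Pads are 19 mm wide; open, the fingers measure 130 mm over their backs; the gripper's body (75 mm by 190 mm) begins 47 mm behind the grasp point.
Start: joints at [1.117, 0.342, 1.524, -0, 1.275, -0.146], TCP at [159.04, 500.35, 237.741] pointing down, gripper open.
Joint ranges: [-2.53, 2.53], [-0.77, 2.02], [0.04, 2.7], [-1, 4.14], [0.28, 2.66], [-3.11, 3.11]. Speed limits (rad/s): [2.57, 2.57, 3.14, 3.14, 3.14, 3.14].

## Interface

Orientations are given as [roll, pitch, yaw] about the fixed x, y, z axes, in that order (R = Rz(yaw) Ry(pitch) Rx(roll)).
In Python, from plant import get_obs, capture, close_job, finger_overhang gives the robot as it stands.
- The arm moves only by the shell command python3 -m inch 'ROWS'. ROWS is JSON, one flat list of numbers, 7 for each row, row after row: the turn, a rotation vector about the tool's x, y, z scaled (see below), then the shift along the tool's x, y, z scaled (see below), then the closure, from -1 (fully open) to 1 (shut). In form: [ax, ay, az, tx, ty, tz, gripper, ax, ay, az, tx, ty, tz, gripper, ...]. A call has 1 to 10 rows; each row shifts and turns the commanded pose from where the row before left it, along the tool's axes as they then stand; what a row does not reach is not made up. The controller multiplies each number of a shift by 0.8 m and each number of a turn by 1.5 rad. A row lasts 1/12 s, in which the tool goes at most 41.7 mm and 7.16 degrees, less where a joint would pass 70% of its speed; a pose out of reach is approached as far as the arm can. A call with a number of a shift or a turn outside -1 to 1 is refused whole. A call with a gripper value outside its range is refused whole. The fingers move at their own pace and stop on an object; the grip force is fixed at half the most. Time passes only in rows, so rows that do not move let the fingers close. It gives the time, the measured TCP pose, the force, the opening and the grip force at its end, in the units of the state.
- get_obs(): the state, without advancing time (a new reading comes with each control period).
- capture(name): name is "side" or "top" or "wrist"; returns a dict with "image" (400x640x3 uint8, red, green, blue), "mtx" (3x3 intrinsics, pixels), "distortion" ([k1, k2, p1, p2, k3] as OpenCV has them; the pictures are not rectified), "pose" (4x4, takes a point from camera to world coordinates). Camera axes: x right, y up, looking along -z (the intrinsics and any distortion apply to the point x, -y, -z); pixel columns grow to the right and rows downward; lengths in mm; the calibration is good to about 2 mm. A picture is of the moment at which its call begins. There is no depth.
- close_job(): hands the job in; it is judged then, once.
The state is a dict: "time": time; "joint_positions": joint angles; "dq": joint speeds; "tau": joint torques, N m; "tool_pos": TCP position; "tcp_rot": TCP orientation; "contact_force": force on the tool from outside, world axes, zero at the start; "moment": the same for the moment, N m; "grip_width": finger opening in mm; "finger_force": force on a finger pad.
Only numpy, scipy, OpenCV 4.12 (cv2) and the standard library are available. Lean on these libraries where they do the work, as an engineer would, in place of code of your own. Each camera call takes 0.05 s, during which the arm holds its last target. There are 200 camera calls.

## Working session

There is one attempt and no reset: what is moved stays moved. The work goes in short steps, Python scripts to look and compute and a shell command to move; the robot and the scene stay as the last step left them, time stands still between calls to the robot, and variables do not carry over. Pictures are saved under pics/ and viewed, at most 10 in all, crops included, and the job is handed in when it is done.

```bash
mkdir -p pics
cat > h.py <<'E'
import numpy as np, cv2
from plant import get_obs, capture, close_job, finger_overhang
from scipy.spatial.transform import Rotation as R
def ray(c,uv):
    p=cv2.undistortPoints(np.array([[uv]],float),np.array(c["mtx"]),np.array(c["distortion"])).ravel()
    T=np.array(c["pose"]); return T[:3,3],T[:3,:3]@np.array([p[0],-p[1],-1])
def onz(c,uv,z):
    o,d=ray(c,uv); return o+d*(z-o[2])/d[2]
def save(c,n): cv2.imwrite(f"pics/{n}.png",cv2.cvtColor(np.array(c["image"]),cv2.COLOR_RGB2BGR))
E
python3 - <<'E'
from h import *
import pickle
cs={n:capture(n) for n in("top","side")}
pickle.dump(cs,open("c0.pkl","wb"))
for n in cs: save(cs[n],n+"0"); print(n,np.round(np.array(cs[n]["pose"]),2).tolist())
o=get_obs(); print(finger_overhang if not callable(finger_overhang) else finger_overhang(),o)
E
```

```text
top [[0.13, 0.96, -0.24, 383.28], [-0.99, 0.13, -0.03, -182.26], [-0.0, 0.24, 0.97, 946.84], [0.0, 0.0, 0.0, 1.0]]
side [[0.88, 0.19, -0.43, 197.8], [-0.47, 0.36, -0.8, -849.14], [0.0, 0.91, 0.41, 469.42], [0.0, 0.0, 0.0, 1.0]]
11.0 {'time': 0.1, 'joint_positions': array([ 1.11702972e+00,  3.42673025e-01,  1.52490355e+00, -3.34515940e-05,
        1.27541747e+00, -1.46006909e-01]), 'dq': array([ 0.0008964 , -0.00144671, -0.00192132, -0.00022402, -0.00038263,
       -0.00079521]), 'tau': array([ 1.02261279e-04, -4.32009816e+01, -2.44693190e+01,  7.17887236e-02,
        5.27195900e-02, -2.28596576e-05]), 'tool_pos': array([158.87340319, 500.02037468, 237.11035139]), 'tcp_rot': array([-3.14020152e+00, -1.72237481e-04,  2.83384260e+00]), 'contact_force': array([-0.06775188, -1.23398625, -0.35597539]), 'moment': array([ 0.01431904, -0.0384366 , -0.03029941]), 'finger_force': 0.0, 'grip_width': 91.5264317699371}
```

View pics/top0.png

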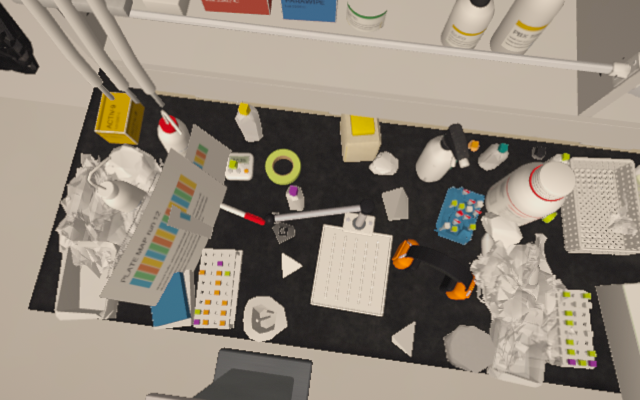

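View pics/side0.png

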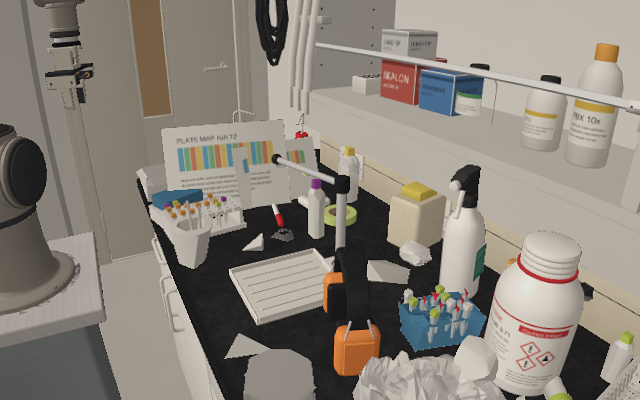

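Top view: bar from the hinge at about (361,212) to the tip at about (277,217), tray around (352,268), ear defenders around (434,268) and the marker's red cap at (255,219). In the side view the ball is at (277,159) and the collar at (342,184). Next I'll zoom in.

Run:
```python
from h import *
import pickle
cs=pickle.load(open("c0.pkl","rb"))
t=cs["top"]["image"][180:330,240:500]; s=cs["side"]["image"][140:400,220:440]
a=cv2.resize(t,None,fx=3,fy=3,interpolation=cv2.INTER_CUBIC); cv2.imwrite("pics/t1.png",a[:,:,::-1])
a=cv2.resize(s,None,fx=2.3,fy=2.3,interpolation=cv2.INTER_CUBIC); cv2.imwrite("pics/s1.png",a[:,:,::-1])
for n in cs:
    hsv=cv2.cvtColor(np.array(cs[n]["image"]),cv2.COLOR_RGB2HSV)
    m=cv2.inRange(hsv,(8,180,120),(17,255,255))
    k,l,st,ce=cv2.connectedComponentsWithStats(m)
    print(n,[(st[i].tolist(),ce[i].round(1).tolist()) for i in range(1,k) if st[i][4]>80])
# approximate
c=cs["top"]
for nm,uv,z in [("hinge",(361,212),194),("tip",(277,217),180),("tray tl",(324,224),14),("tray tr",(393,232),14),("tray br",(383,316),14),("tray bl",(311,303),14),("cupL",(404,254),70),("cupR",(459,289),70),("crown",(437,264),155)]: print(nm,onz(c,uv,z).round(1))
```

```text
top [([392, 240, 22, 29, 326], [402.0, 256.6]), ([446, 280, 29, 20, 289], [459.9, 291.2])]
side [([326, 272, 17, 12, 132], [335.6, 276.9]), ([323, 282, 6, 31, 90], [325.1, 296.7]), ([334, 324, 46, 52, 1666], [354.5, 350.3])]
hinge [ 557.8 -234.9  194. ]
tip [530.2 -78.9 180. ]
tray tl [ 560.1 -166.2   14. ]
tray tr [ 562.7 -325.1   14. ]
tray br [ 375.5 -320.2   14. ]
tray bl [ 381.7 -161.1   14. ]
cupL [ 508.  -343.9   70. ]
cupR [ 451. -463.   70.]
crown [ 485.4 -392.   155. ]
```

View pics/t1.png

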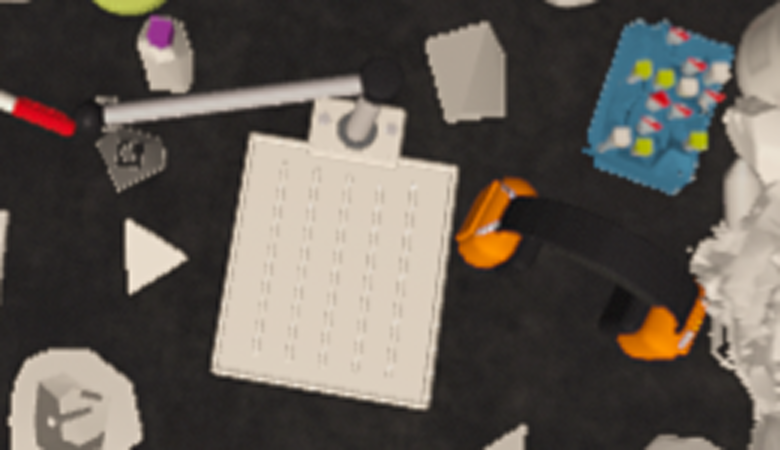

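View pics/s1.png

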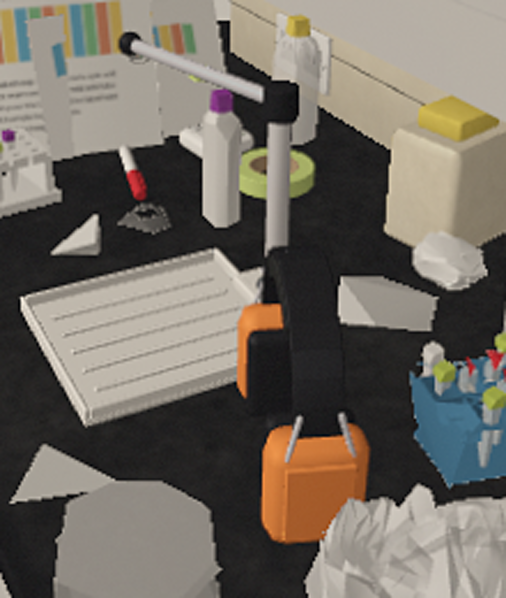

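The zooms show the collar top at (367,206), the ball at (270,219), tray corners at (324,224), (392,236), (383,316) and (311,305), and the crown near (443,262).

Run:
```python
from h import *
import pickle
cs=pickle.load(open("c0.pkl","rb"));c=cs["top"];s=cs["side"]
def tri(a,b):
    o1,d1=ray(c,a);o2,d2=ray(s,b)
    k=np.linalg.lstsq(np.c_[d1,-d2],o2-o1,rcond=None)[0]
    p,q=o1+d1*k[0],o2+d2*k[1]; return ((p+q)/2).round(1),np.linalg.norm(p-q).round(1)
q=[onz(c,uv,14)[:2] for uv in [(323.7,224.3),(392.3,236),(383,316.3),(311,305)]]
ctr=np.mean(q,0); xa=(q[0]+q[1]-q[2]-q[3]); xa/=np.linalg.norm(xa); print("tray",ctr,"x",xa,np.arctan2(xa[1],xa[0]))
h=ctr+105*xa; print("hinge pred",h,"seen",onz(c,(367,206),194))
print("hinge tri",tri((367,206),(220+280/2.3,140+88/2.3)))
tip=onz(c,(270,219),180); print("tip",tip,tri((270,219),(220+130/2.3,140+43/2.3)))
print("out mid",h-105*xa,"out tip",h-185*xa)
m=np.array([-1*xa[1],xa[0]]); v=tip[:2]-h; print("bar ang",np.arctan2(-v@xa,v@m),np.linalg.norm(v))
a=onz(c,(402,256.6),55);b=onz(c,(459.9,291.2),55);print("cups",a,b,"mid",(a+b)/2,"dir",np.arctan2(*(a-b)[1::-1]))
e1=onz(c,(240+610/3,180+212/3),150);e2=onz(c,(240+590/3,180+258/3),150);print("crown edges",e1,e2)
print("crown",onz(c,(240+605/3,180+235/3),155),tri((441.7,258.3),(350.4,250)))
print("red",onz(c,(240+70/3,180+128/3),7),onz(c,(220,205),7),"purple",onz(c,(240+160/3,180+32/3),90))
print("crumple",onz(c,(240+700/3,180+260/3),60))
```

```text
tray [ 466.2637083  -242.99547605] x [ 0.99974811 -0.02244366] -0.02244554711859217
hinge pred [ 571.23725978 -245.35206061] seen [ 570.76044513 -244.78189181  194.        ]
hinge tri (array([ 570.8, -244.7,  190.9]), np.float64(1.5))
tip [524.56593984 -66.35688097 180.        ] (array([524.1, -66.2, 180. ]), np.float64(0.9))
out mid [ 466.2637083  -242.99547605] out tip [ 386.28385956 -241.19998305]
bar ang 0.2775072351198876 184.97969196918456
cups [ 503.98850654 -342.89965956   55.        ] [ 447.83532856 -469.8985366    55.        ] mid [ 475.91191755 -406.39909808   55.        ] dir 1.15448549391962
crown edges [ 513.20802911 -403.80804639  150.        ] [ 482.13769167 -392.96688608  150.        ]
crown [ 497.3117126  -400.15602953  155.        ] (array([ 495.3, -400.1,  150.3]), np.float64(5.9))
red [545.83267434 -26.30788195   7.        ] [573.86908662  81.23164354   7.        ] purple [609.28702674 -92.45045365  90.        ]
crumple [ 502.37179389 -493.95798001   60.        ]
```

```bash
cat >> h.py <<'E'
def tri(c,a,s,b):
    o1,d1=ray(c,a);o2,d2=ray(s,b)
    k=np.linalg.lstsq(np.c_[d1,-d2],o2-o1,rcond=None)[0]
    p,q=o1+d1*k[0],o2+d2*k[1]; return ((p+q)/2).round(1),np.linalg.norm(p-q).round(1)
def plan(target,yaw=None):
    "shift/turn left to go, in tool axes, in move units (sum over rows)"
    o=get_obs(); M=R.from_euler("xyz",o["tcp_rot"]); p=np.array(o["tool_pos"])
    print("at",p.round(1),"rot",np.round(o["tcp_rot"],3),"F",np.round(o["contact_force"],1),"w",round(o["grip_width"],1),"t",o["time"])
    if yaw is None: yaw=o["tcp_rot"][2]
    N=R.from_euler("xyz",[np.pi,0,yaw])
    print("turn first",((M.inv()*N).as_rotvec()/1.5).round(3))
    print("then shift",(N.inv().apply(np.array(target)-p)/800).round(4), "shift w/o turn",(M.inv().apply(np.array(target)-p)/800).round(4))
E
python3 - <<'E'
from h import *
import pickle
cs=pickle.load(open("c0.pkl","rb"));c=cs["top"];s=cs["side"]
print("sign",tri(c,(105,290),s,(165,128)),tri(c,(190,128),s,(277,120)))
print("bottle",tri(c,(293,190),s,(316,180)))
print("big spray",tri(c,(460,135),s,(467,172)))
plan([158.9,500,420]); plan([587,-97,420])
E
```

```text
sign (array([353.7, 195.9, 205.3]), np.float64(5.7)) (array([639.1, 115.9, 215.7]), np.float64(66.3))
bottle (array([599.5, -95.5, 129.8]), np.float64(1.2))
big spray (array([ 715.9, -395.9,  229.9]), np.float64(9.2))
at [158.9 500.  237.1] rot [-3.14  -0.     2.834] F [-0.1 -1.2 -0.4] w 91.5 t 0.1
turn first [-0.001 -0.     0.   ]
then shift [-0.     -0.     -0.2286] shift w/o turn [-0.     -0.0003 -0.2286]
at [158.9 500.  237.1] rot [-3.14  -0.     2.834] F [-0.1 -1.2 -0.4] w 91.5 t 0.1
turn first [-0.001 -0.     0.   ]
then shift [-0.7361 -0.5491 -0.2286] shift w/o turn [-0.736  -0.5494 -0.228 ]
```

```bash
python3 -m inch '[0,0,0,0,0,-0.045,1, 0,0,0,0,0,-0.045,1, 0,0,0,0,0,-0.045,1, 0,0,0.08,0,0,0,1, 0,0,0.08,0,0,0,1, 0,0,0.08,0,0,0,1, 0,0,0.08,0,0,0,1, 0,0,0.08,0,0,0,1, 0,0,0.08,0,0,0,1, 0,0,0.08,0,0,0,1]'
python3 -m inch '[0,0,0.08,0,0,0,1, 0,0,0.08,0,0,0,1, 0,0,0.08,0,0,0,1, 0,0,0.04,0,0,0,1, 0,0,0,0,0,0,1]'
python3 -c "
from h import *
plan([587,-97,347],1.571)"
```

```text
time: 0.93
tool_pos: [159.0, 500.2, 345.3]
tcp_rot: [-3.141, 0.001, 1.988]
contact_force: [-0.2, 0.4, -0.1]
grip_width: 29.8
finger_force: 0.0
time: 1.35
tool_pos: [159.0, 500.2, 345.3]
tcp_rot: [-3.141, 0.001, 1.572]
contact_force: [-0.6, -0.8, -0.4]
grip_width: 1.1
finger_force: 0.0
at [159.  500.2 345.3] rot [-3.141e+00  1.000e-03  1.572e+00] F [-0.6 -0.8 -0.4] w 1.1 t 1.35
turn first [-0.     0.001  0.   ]
then shift [-0.7466  0.5349 -0.0021] shift w/o turn [-0.747   0.5344 -0.0017]
```

```bash
python3 -m inch '[0,0,0,-0.037,0.027,0,1, 0,0,0,-0.037,0.027,0,1, 0,0,0,-0.037,0.027,0,1, 0,0,0,-0.037,0.027,0,1, 0,0,0,-0.037,0.027,0,1, 0,0,0,-0.037,0.027,0,1, 0,0,0,-0.037,0.027,0,1, 0,0,0,-0.037,0.027,0,1, 0,0,0,-0.037,0.027,0,1, 0,0,0,-0.037,0.027,0,1]'
python3 -m inch '[0,0,0,-0.037,0.027,0,1, 0,0,0,-0.037,0.027,0,1, 0,0,0,-0.037,0.027,0,1, 0,0,0,-0.037,0.027,0,1, 0,0,0,-0.037,0.027,0,1, 0,0,0,-0.037,0.027,0,1, 0,0,0,-0.037,0.027,0,1, 0,0,0,-0.037,0.027,0,1, 0,0,0,-0.037,0.027,0,1, 0,0,0,0,0,0,1]'
python3 -c "
from h import *
plan([587,-97,171],1.571)
save(capture('wrist'),'w1')"
```

```text
time: 2.18
tool_pos: [376.5, 203.3, 345.7]
tcp_rot: [3.142, -0.0, 1.576]
contact_force: [0.5, 0.7, -0.0]
grip_width: 0.0
finger_force: 0.0
time: 3.02
tool_pos: [573.4, -66.1, 343.5]
tcp_rot: [-3.14, 0.001, 1.571]
contact_force: [-0.8, 0.1, -1.0]
grip_width: 0.6
finger_force: 0.0
at [573.4 -66.1 343.5] rot [-3.140e+00  1.000e-03  1.571e+00] F [-0.8  0.1 -1. ] w 0.6 t 3.0167
turn first [-0.001  0.001  0.   ]
then shift [-0.0386  0.0169  0.2156] shift w/o turn [-0.0383  0.0173  0.2156]
```

View pics/w1.png

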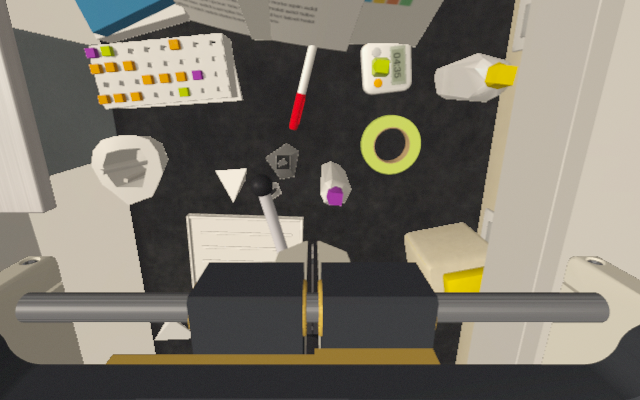

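The wrist view shows the bar from the ball at (262,185) running under the gripper, and clear space on its far side. The shelf edge is at the right, around column 525, so I'll check clearance to it before descending.

Run:
```python
from h import *
import pickle
cs=pickle.load(open("c0.pkl","rb"));c=cs["top"];s=cs["side"]
print("rail end",tri(c,(130,12),s,(318,44)))
for z in (200,300,400,500): print(z,onz(c,(300,30),z).round(),onz(c,(400,95),z).round())
plan([575,-97,171],1.571)
```

```text
rail end (array([768.4, 179.2, 384.2]), np.float64(33.7))
200 [925. -66. 200.] [ 804. -285.  200.]
300 [852. -82. 300.] [ 748. -271.  300.]
400 [780. -97. 400.] [ 691. -258.  400.]
500 [ 707. -113.  500.] [ 635. -244.  500.]
at [572.1 -63.5 343.8] rot [-3.139 -0.     1.572] F [-0.8 -0.5  0.1] w 0.3 t 3.0667
turn first [-0.002 -0.     0.001]
then shift [-0.0418  0.0037  0.216 ] shift w/o turn [-0.0419  0.0041  0.216 ]
```

```bash
python3 -m inch '[0,0,0,-0.021,0.003,0,1, 0,0,0,-0.021,0.003,0,1, 0,0,0,0,0,0.04,1, 0,0,0,0,0,0.04,1, 0,0,0,0,0,0.04,1, 0,0,0,0,0,0.04,1, 0,0,0,0,0,0.036,1, 0,0,0,0,0,0.02,1, 0,0,0,0,0,0,1, 0,0,0,0,0,0,1]'
python3 - <<'E'
from h import *
plan([575,-97,171],1.571)
h=np.array([571,-245.]);b0=-.0224
prev=None
for a in np.arange(0.25,1.60,0.15):   # finger centre on the rear side of the bar
    u=np.array([np.cos(np.pi/2+b0+a),np.sin(np.pi/2+b0+a)]);n=np.array([u[1],-u[0]])
    p=h+135*u+(6+9.5*abs(n[1])+19*abs(n[0]))*n
    print(round(a,2),p.round(1))
E
```

```text
time: 3.9
tool_pos: [575.5, -93.5, 172.9]
tcp_rot: [-3.14, -0.001, 1.576]
contact_force: [0.8, -0.0, 1.2]
grip_width: 0.6
finger_force: 0.0
at [575.5 -93.5 172.9] rot [-3.140e+00 -1.000e-03  1.576e+00] F [ 0.8 -0.   1.2] w 0.6 t 3.9
turn first [-0.001 -0.     0.003]
then shift [-0.0044 -0.0006  0.0023] shift w/o turn [-0.0044 -0.0007  0.0023]
0.25 [ 566.5 -107.5]
0.4 [ 546.5 -109.5]
0.55 [ 526.5 -114.7]
0.7 [ 507.2 -123. ]
0.85 [ 489.1 -134.6]
1.0 [ 472.8 -149.2]
1.15 [ 458.8 -166.6]
1.3 [ 447.7 -186.3]
1.45 [ 440.  -207.8]
1.6 [ 435.9 -230.3]
```

```bash
python3 -m inch '[0,0,0,-0.0175,-0.011,0,1, 0,0,0,-0.0025,-0.025,0,1, 0,0,0,-0.0065,-0.025,0,1, 0,0,0,-0.0104,-0.024,0,1, 0,0,0,-0.0145,-0.0226,0,1, 0,0,0,-0.0182,-0.0204,0,1, 0,0,0,-0.0218,-0.0175,0,1, 0,0,0,-0.0246,-0.0139,0,1, 0,0,0,0,0,0,1, 0,0,0,0,0,0,1]'
python3 -m inch '[0,0,0,-0.0135,-0.005,0,1, 0,0,0,-0.0135,-0.005,0,1, 0,0,0,-0.013,-0.003,0,1, 0,0,0,-0.008,-0.001,0,1, 0,0,0,0,0,0,1, 0,0,0,0,0,0,1]'
python3 -c "
from h import *
c=capture('top');save(c,'t2');plan([436,-233,171],1.571)
import cv2
cv2.imwrite('pics/t2c.png',cv2.resize(c['image'][180:330,240:500],None,fx=3,fy=3)[:,:,::-1])"
```

```text
time: 4.73
tool_pos: [449.4, -188.2, 174.8]
tcp_rot: [3.138, 0.002, 1.572]
contact_force: [0.1, 1.2, 0.0]
grip_width: 0.8
finger_force: 0.0
time: 5.23
tool_pos: [438.1, -223.9, 173.1]
tcp_rot: [3.141, -0.006, 1.573]
contact_force: [4.1, 12.8, 6.8]
grip_width: 0.7
finger_force: 6.9
at [ 438.2 -223.8  173.1] rot [ 3.141 -0.005  1.573] F [ 3.9 13.2  5.7] w 0.4 t 5.2833
turn first [ 0.    -0.003  0.001]
then shift [-0.0114 -0.0027  0.0026] shift w/o turn [-0.0114 -0.0027  0.0025]
```

View pics/t2c.png

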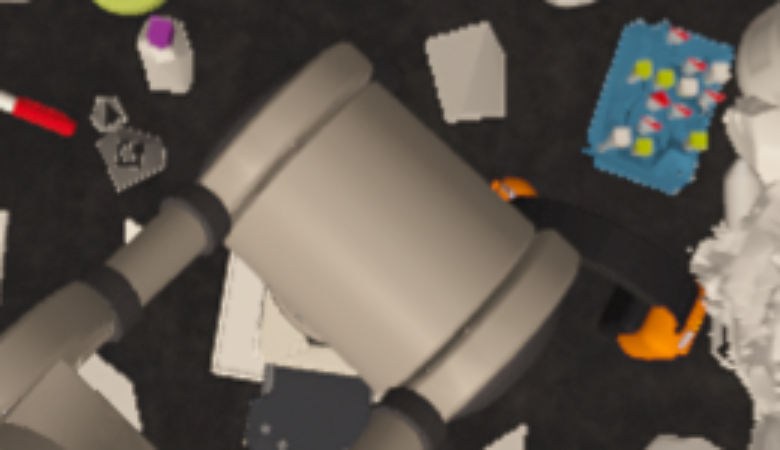

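The arm hides the bar, but the force has risen to 13 N where the hinge alone needs about 2 N. The bar is at or near its stop, so I'll push a little more to confirm.

```bash
python3 -m inch '[0,0,0,-0.003,0,0,1, 0,0,0,-0.002,0,0,1, 0,0,0,0,0,0,1, 0,0,0,0,0,0,1]'
python3 -m inch '[0,0,0,0.02,0,0,1, 0,0,0,0.02,0,0,1, 0,0,0,0,0,-0.045,1, 0,0,0,0,0,-0.045,0, 0,0,0,0,0,-0.045,-1, 0,0,0,0,0,-0.045,-1, 0,0,0,0,0,0,-1]'
python3 -c "
from h import *
plan([480,-370,345],1.22)"
```

```text
time: 5.62
tool_pos: [438.1, -224.2, 173.0]
tcp_rot: [-3.142, -0.012, 1.573]
contact_force: [4.7, 28.1, 12.4]
grip_width: 0.2
finger_force: 14.1
time: 6.2
tool_pos: [439.6, -200.0, 323.9]
tcp_rot: [3.132, 0.007, 1.574]
contact_force: [-0.3, 0.2, 0.5]
grip_width: 22.3
finger_force: 0.0
at [ 439.6 -200.   323.9] rot [3.132 0.007 1.574] F [-0.3  0.2  0.5] w 22.3 t 6.2
turn first [0.007 0.004 0.236]
then shift [-0.1823  0.1204 -0.0264] shift w/o turn [-0.2129  0.0501 -0.0244]
```

The stop is confirmed: force rose to 28 N with only 0.3 mm of travel. Next I'll hover over the ear defenders and look.

```bash
python3 -m inch '[0,0,0.064,0,0,0,-1, 0,0,0.064,0,0,0,-1, 0,0,0.064,0,0,0,-1, 0,0,0.064,0,0,0,-1, 0,0,0,-0.041,0.0315,-0.005,-1, 0,0,0,-0.041,0.0315,-0.005,-1, 0,0,0,-0.041,0.0315,-0.005,-1, 0,0,0,-0.041,0.0315,-0.005,-1, 0,0,0,-0.041,0.0315,-0.005,-1, 0,0,0,0,0,0,-1]'
python3 -m inch '[0,0,0,0,0,0,-1, 0,0,0,0,0,0,-1]'
python3 -c "
from h import *
import pickle
plan([496,-399,152],1.19)
c=capture('wrist');pickle.dump(c,open('w2.pkl','wb'));save(c,'w2')"
```

```text
time: 7.03
tool_pos: [493.6, -404.6, 333.2]
tcp_rot: [-3.139, 0.001, 1.185]
contact_force: [-0.4, -0.4, -0.9]
grip_width: 88.7
finger_force: 0.0
time: 7.2
tool_pos: [493.2, -397.2, 335.8]
tcp_rot: [-3.14, -0.001, 1.189]
contact_force: [-0.1, -0.3, 0.3]
grip_width: 91.6
finger_force: 0.0
at [ 493.2 -397.2  335.8] rot [-3.140e+00 -1.000e-03  1.189e+00] F [-0.1 -0.3  0.3] w 91.6 t 7.2
turn first [-0.001 -0.001 -0.001]
then shift [-0.0007  0.0041  0.2297] shift w/o turn [-0.0009  0.0045  0.2297]
```

View pics/w2.png

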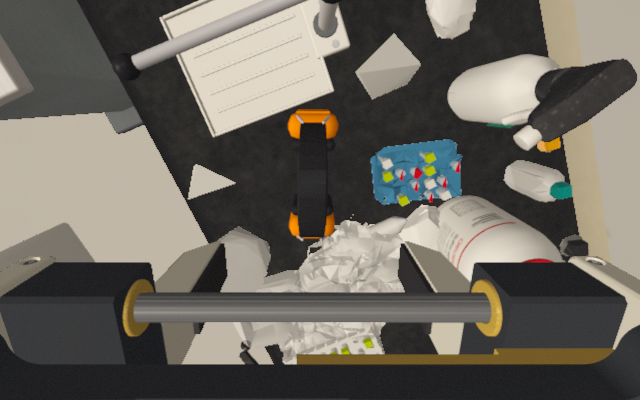

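The bar is fully out over the tray, with the ball at (126,66) and the collar at (325,12). The cups are at (312,125) and (312,222), and the band's column is about 313, well aligned with the jaws.

Run:
```python
from h import *
import pickle
c=pickle.load(open('w2.pkl','rb')); im=np.array(c["image"])
print("cam",np.array(c["pose"])[:3,3].round())
hsv=cv2.cvtColor(im,cv2.COLOR_RGB2HSV); m=cv2.inRange(hsv,(8,180,100),(17,255,255))
k,l,st,ce=cv2.connectedComponentsWithStats(m)
for i in range(1,k):
    if st[i][4]>150:
        x,y,w,h,a=st[i]; print(st[i],[onz(c,(x+w/2,r),z)[:2].round(1).tolist() for r,z in((y,78),(y,20),(y+h,78),(y+h,20),(y+h/2,60))])
d=(cv2.inRange(hsv,(0,0,0),(180,255,60)))
for r in (165,175,185,195):
    print(r,im[r,285:340].mean(1).astype(int).tolist()[::2])
for r in (170,185,200): print(r,onz(c,(313,r),155)[:2].round(1))
print("ball",onz(c,(126,66),180))
print("collar top",onz(c,(325,5),194))
```

```text
cam [ 524. -321.  483.]
[287 109  51  30 824] [[518.2, -333.9], [517.4, -335.8], [505.2, -366.4], [502.5, -372.9], [511.3, -351.2]]
[289 212  11  24 165] [[448.7, -444.6], [437.9, -462.3], [435.6, -475.7], [423.0, -497.8], [438.6, -466.1]]
[324 213  11  23 172] [[490.3, -462.7], [485.5, -483.0], [478.7, -492.9], [472.2, -517.6], [482.8, -484.6]]
165 [44, 43, 42, 39, 39, 39, 45, 36, 36, 31, 35, 38, 38, 35, 38, 38, 35, 35, 35, 34, 33, 31, 38, 40, 35, 35, 36, 35]
175 [44, 41, 39, 33, 38, 35, 43, 42, 46, 46, 42, 43, 46, 46, 44, 47, 44, 44, 46, 48, 44, 32, 40, 44, 42, 39, 39, 39]
185 [37, 39, 39, 40, 40, 38, 41, 46, 45, 47, 44, 47, 46, 44, 45, 44, 44, 45, 43, 44, 38, 31, 39, 39, 41, 43, 44, 45]
195 [35, 33, 40, 41, 41, 29, 36, 45, 45, 43, 43, 42, 40, 42, 42, 42, 41, 42, 39, 42, 35, 25, 27, 39, 42, 44, 42, 43]
170 [ 497.7 -386.7]
185 [ 491.9 -401.2]
200 [ 485.9 -416.1]
ball [ 385.65656053 -238.91456923  180.        ]
collar top [ 557.49167339 -262.28012362  194.        ]
```

Run:
```python
from h import *
import pickle
cs=pickle.load(open("c0.pkl","rb"));c=cs["top"];s=cs["side"]
print("bottle",tri(c,(555,180),s,(552,245)),"paper",onz(c,(480,250),100))
plan([488,-411,150.5],1.19)
```

```text
bottle (array([ 665.8, -588. ,  204.6]), np.float64(2.7)) paper [ 532.80579051 -491.95483615  100.        ]
at [ 493.3 -396.5  336.6] rot [-3.141e+00 -1.000e-03  1.190e+00] F [ 0.5 -0.3  0.5] w 91.9 t 7.25
turn first [-0.001 -0.     0.   ]
then shift [-0.0192  0.0006  0.2326] shift w/o turn [-0.0193  0.0008  0.2326]
```

```bash
python3 -m inch '[0,0,0,-0.0193,0.0007,0.02,-1, 0,0,0,0,0,0.04,-1, 0,0,0,0,0,0.04,-1, 0,0,0,0,0,0.04,-1, 0,0,0,0,0,0.03,-1, 0,0,0,0,0,0.03,-1, 0,0,0,0,0,0.02,-1, 0,0,0,0,0,0.012,-1, 0,0,0,0,0,0,-1, 0,0,0,0,0,0,-1]'
python3 -c "
from h import *
plan([488,-411,150.5],1.19)
c=capture('side')
import cv2
cv2.imwrite('pics/s3.png',cv2.resize(c['image'][140:400,220:480],None,fx=2.3,fy=2.3)[:,:,::-1])"
```

```text
time: 8.08
tool_pos: [488.7, -411.2, 152.3]
tcp_rot: [3.141, 0.0, 1.191]
contact_force: [0.6, 0.5, 0.7]
grip_width: 92.0
finger_force: 0.0
at [ 488.7 -411.2  152.3] rot [3.141 0.    1.191] F [0.6 0.5 0.7] w 92.0 t 8.0833
turn first [0.001 0.    0.   ]
then shift [-0.0001 -0.0008  0.0023] shift w/o turn [-0.0001 -0.0008  0.0023]
```

View pics/s3.png

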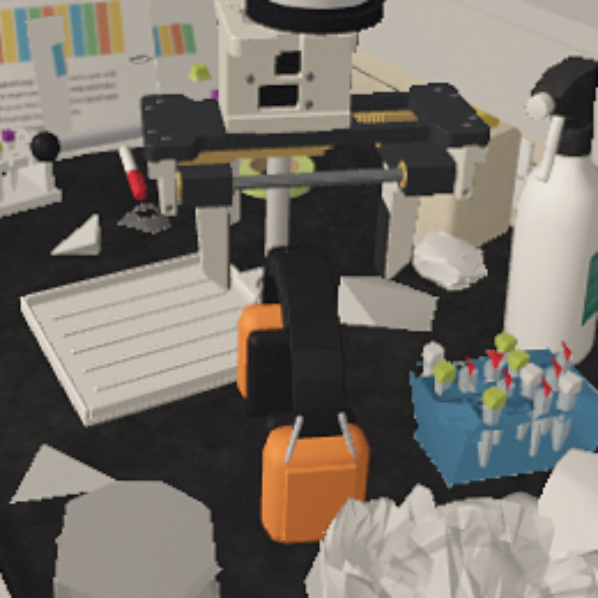

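The jaws straddle the band, with the fingertips on either side of the crown at about (215,285) and (395,275). I'll close and lift a little.

```bash
python3 -m inch '[0,0,0,0,0,0.002,1, 0,0,0,0,0,0,1, 0,0,0,0,0,0,1, 0,0,0,0,0,0,1, 0,0,0,0,0,0,1, 0,0,0,0,0,0,1, 0,0,0,0,0,0,1, 0,0,0,0,0,0,1, 0,0,0,0,0,0,1, 0,0,0,0,0,0,1]'
python3 -m inch '[0,0,0,0,0,-0.01,1, 0,0,0,0,0,-0.02,1, 0,0,0,0,0,-0.03,1, 0,0,0,0,0,-0.04,1, 0,0,0,0,0,-0.04,1, 0,0,0,0,0,-0.04,1, 0,0,0,0,0,-0.04,1, 0,0,0,0,0,-0.04,1, 0,0,0,0,0,-0.02,1, 0,0,0,0,0,0,1]'
python3 -c "
from h import *
plan([466.3,-241.5,375],1.548)"
```

```text
time: 8.97
tool_pos: [488.3, -411.6, 149.6]
tcp_rot: [-3.141, -0.0, 1.19]
contact_force: [-0.5, 0.6, -0.3]
grip_width: 31.5
finger_force: 29.9
time: 9.8
tool_pos: [488.9, -412.2, 378.8]
tcp_rot: [3.134, 0.003, 1.19]
contact_force: [0.8, -0.4, -2.0]
grip_width: 31.6
finger_force: 30.0
at [ 488.9 -412.2  378.8] rot [3.134e+00 3.000e-03 1.190e+00] F [ 0.8 -0.4 -2. ] w 31.6 t 9.8
turn first [ 0.005  0.003 -0.239]
then shift [ 0.2126 -0.0331  0.0048] shift w/o turn [ 0.1875 -0.1056  0.0033]
```

```bash
python3 -m inch '[0,0,-0.04,0,0,0,1, 0,0,-0.06,0,0,0,1, 0,0,-0.06,0,0,0,1, 0,0,-0.05,0,0,0,1, 0,0,-0.029,0.01,-0.002,0,1, 0,0,0,0.025,-0.004,0,1, 0,0,0,0.03,-0.005,0,1, 0,0,0,0.03,-0.005,0,1, 0,0,0,0.03,-0.005,0,1, 0,0,0,0.03,-0.005,0,1]'
python3 -m inch '[0,0,0,0.03,-0.004,0,1, 0,0,0,0.02,-0.002,0,1, 0,0,0,0.0076,-0.001,0,1, 0,0,0,0,0,0,1, 0,0,0,0,0,0,1]'
python3 -c "
from h import *
plan([466.3,-242,240],1.548)
c=capture('side');d=capture('wrist')
import cv2,numpy as np
a=cv2.resize(c['image'][60:400,160:480],(480,510));b=cv2.resize(d['image'],(320,200))
o=np.zeros((510,800,3),np.uint8);o[:,:480]=a;o[:200,480:]=b
cv2.imwrite('pics/s4.png',o[:,:,::-1])"
```

```text
time: 10.63
tool_pos: [469.9, -285.6, 371.7]
tcp_rot: [-3.139, -0.002, 1.548]
contact_force: [0.8, 0.1, -2.4]
grip_width: 31.4
finger_force: 30.0
time: 11.05
tool_pos: [466.3, -241.5, 373.3]
tcp_rot: [-3.141, 0.0, 1.549]
contact_force: [0.6, -0.4, -2.8]
grip_width: 31.4
finger_force: 30.0
at [ 466.3 -241.5  373.3] rot [-3.141  0.     1.549] F [ 0.6 -0.4 -2.8] w 31.4 t 11.05
turn first [-0.  0.  0.]
then shift [-6.000e-04  1.000e-04  1.666e-01] shift w/o turn [-6.000e-04  1.000e-04  1.666e-01]
```

View pics/s4.png

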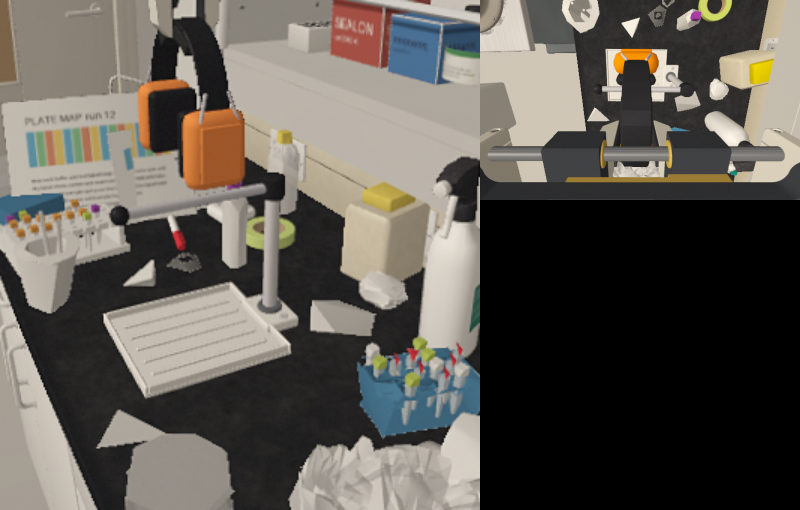

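The ear defenders are held level above the bar, about over its middle, with a cup either side of it. The bar is still fully out. Lowering now.

```bash
python3 -m inch '[0,0,0,-0.0006,0,0.02,1, 0,0,0,0,0,0.03,1, 0,0,0,0,0,0.03,1, 0,0,0,0,0,0.03,1, 0,0,0,0,0,0.03,1, 0,0,0,0,0,0.03,1, 0,0,0,0,0,0.02,1, 0,0,0,0,0,0.015,1, 0,0,0,0,0,0.005,1, 0,0,0,0,0,0,1]'
python3 -m inch '[0,0,0,0,0,0,1, 0,0,0,0,0,0.002,1, 0,0,0,0,0,0.002,1, 0,0,0,0,0,0,1, 0,0,0,0,0,0,1]'
python3 -c "
from h import *
plan([466.3,-242,199],1.548)"
```

```text
time: 11.98
tool_pos: [465.7, -242.0, 204.4]
tcp_rot: [-3.139, -0.001, 1.547]
contact_force: [-0.3, -0.3, -1.4]
grip_width: 31.7
finger_force: 30.0
time: 12.4
tool_pos: [466.3, -241.5, 202.9]
tcp_rot: [3.141, 0.0, 1.548]
contact_force: [-1.2, 0.9, -2.1]
grip_width: 31.7
finger_force: 30.0
at [ 466.3 -241.5  202.9] rot [3.141 0.    1.548] F [-1.2  0.9 -2.1] w 31.7 t 12.4
turn first [0. 0. 0.]
then shift [-0.0006  0.0001  0.0048] shift w/o turn [-0.0006  0.0001  0.0048]
```

```bash
python3 -m inch '[0,0,0,0,0,0.002,1, 0,0,0,0,0,0.0015,1, 0,0,0,0,0,0,1, 0,0,0,0,0,0,1]'
python3 -m inch '[0,0,0,0,0,0.001,1, 0,0,0,0,0,0,1, 0,0,0,0,0,0,1]'
```

```text
time: 12.73
tool_pos: [466.1, -241.4, 199.7]
tcp_rot: [-3.142, -0.0, 1.548]
contact_force: [-0.3, 0.3, -2.6]
grip_width: 31.3
finger_force: 30.0
time: 12.98
tool_pos: [466.2, -241.5, 199.3]
tcp_rot: [3.141, 0.0, 1.548]
contact_force: [-1.5, 0.5, 1.9]
grip_width: 31.5
finger_force: 29.9
```

The vertical force has gone from −2.5 to +1.9 N, so the band rests on the bar. I'll open partway and look before leaving.

```bash
python3 -m inch '[0,0,0,0,0,0,0.2, 0,0,0,0,0,0,0, 0,0,0,0,0,0,-0.15, 0,0,0,0,0,0,-0.15, 0,0,0,0,0,0,-0.15, 0,0,0,0,0,0,-0.15]'
python3 -m inch '[0,0,0,0,0,-0.005,-0.15, 0,0,0,0,0,-0.01,-0.15, 0,0,0,0,0,-0.02,-0.15, 0,0,0,0,0,-0.03,-0.15, 0,0,0,0,0,-0.04,-0.15, 0,0,0,0,0,-0.04,-0.15, 0,0,0,0,0,-0.04,-0.15, 0,0,0,0,0,0,-0.15, 0,0,0,0,0,0,-0.15, 0,0,0,0,0,0,-0.15]'
python3 -m inch '[0,0,0,0,0,0,-0.15, 0,0,0,0,0,0,-0.15, 0,0,0,0,0,0,-0.15, 0,0,0,0,0,0,-0.15, 0,0,0,0,0,0,-0.15, 0,0,0,0,0,0,-0.15, 0,0,0,0,0,0,-0.15, 0,0,0,0,0,0,-0.15]'
python3 -c "
from h import *
c=capture('side');d=capture('wrist')
import cv2,numpy as np
a=cv2.resize(c['image'][60:400,160:480],(480,510));b=cv2.resize(d['image'],(320,200))
o=np.zeros((510,800,3),np.uint8);o[:,:480]=a;o[:200,480:]=b
cv2.imwrite('pics/s5.png',o[:,:,::-1])
print('ball',[])"
```

```text
time: 13.48
tool_pos: [466.2, -241.5, 198.8]
tcp_rot: [3.142, -0.0, 1.548]
contact_force: [-0.6, -0.1, -0.6]
grip_width: 52.6
finger_force: 0.0
time: 14.32
tool_pos: [465.9, -241.3, 346.6]
tcp_rot: [-3.141, -0.0, 1.548]
contact_force: [0.4, 0.1, -0.3]
grip_width: 53.1
finger_force: 0.0
time: 14.98
tool_pos: [466.2, -241.5, 346.9]
tcp_rot: [3.142, -0.0, 1.548]
contact_force: [0.3, -0.0, 0.1]
grip_width: 52.8
finger_force: 0.0
ball []
```

View pics/s5.png

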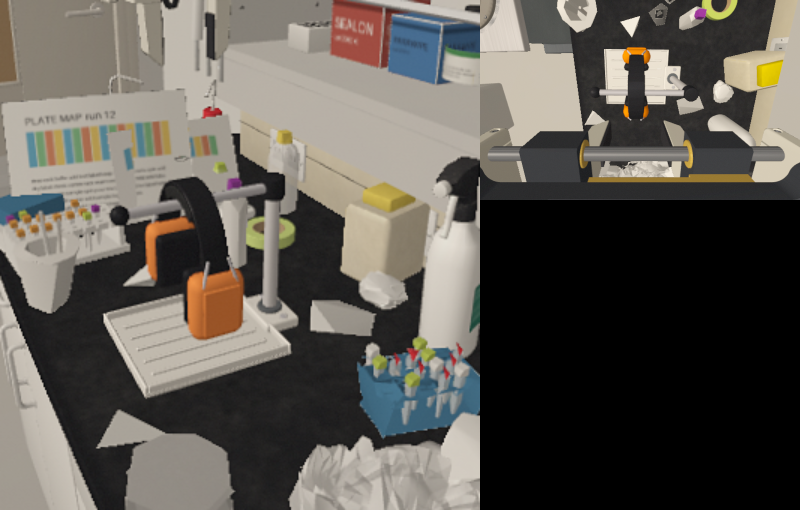

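The ear defenders hang level at mid-bar, with one cup on each side at about (165,250) and (215,305). The bar is still out, and the arm is clear above.

```bash
python3 -c "
from plant import close_job
print(close_job())"
```

```text
the job is handed in; nothing more can be done
None
```

The bar is swung out to its stop and the ear defenders hang at rest over the middle of the tray, one cup on each side; I saw nothing else shift in the last picture, and the job is handed in.

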